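# Rock a plaster model free of its sprung holder

## Task

First press the raised dust cover of the empty spare holder down until its detent snaps it fully shut, so that no plaster crumbs fall in. Then take the plaster model that is stuck upright between the sprung jaws of the other holder by the square tube on its top, rock it well over to both sides along the slot, several times, easing it upward as it gives, until it comes free; do not just yank it, or the heavy jaw block lifts off its base with it. Finish while holding the model in the gripper, upright and just clear above the jaws (about 1 to 3 cm), with the jaw block fully down on its base, the cover still shut and the other things on the bench left alone.

Things in the scene. Friction and masses are not known exactly. Their poses are not given: they have to be found in the camera images.
- model: loose plaster model, 0.45 kg, stuck upright in the holder. Origin: centre of the tang's underside; z up the model. Steel tang 32 (y) x 12 (x) mm, z = 0 to 34 mm; off-white plaster body up to 58 mm across, z = 34 to 102; square dark steel tube 20 x 20 mm, sides along x and y, z = 102 to 150. Grip the tube at about z = 126, across either pair of faces.
- tube_top (a point): centre of the top face of the model's tube, 150 mm above the tang's underside; axes as the model's. Tilting the model along the slot (holder's y) by about 0.2 rad each way, tube moving about 25 mm, turns it about a point some 9 mm below slot_mouth and makes the tang slip: each full swing it can be eased up about 2 mm. Up to 0.25 rad is free.
- holder: grey base plate, 130 (x) x 150 (y) x 10 mm, fixed to the bench; four dowels (tops 68 mm above the bench) guide the jaw block on it. Origin: centre of its underside on the bench; z up; y is the slot's direction, along which the model rocks; x is the direction in which the jaws squeeze. At the start the tang's underside is mid-slot, 42 mm above the bench.
- slot_mouth (a point): middle of the slot between the jaws, at the jaws' tops (60 mm above the bench when the block is down); rides on the jaw block; axes as the holder's. Jaws: 46 mm long along y, 18 mm high, slot open at both ends, the tang 18 mm deep in it. Springs squeeze the tang with about 60 N from either side: a straight pull needs 60 to 85 N, tilting along the slot only about 10 N at the tube.
- jaw_block (a joint): height (m) by which the 3 kg dark steel jaw block (108 x 110 x 50 mm) with its jaws is lifted off its base plate: 0 is fully down. It rises freely on its dowels when pulled with over about 30 N and sinks back by its weight as the model slips or is let go; lifting it more than 10 mm spoils the job.
- spare: the empty spare holder: grey base plate 130 (x) x 150 (y) x 10 mm fixed to the bench, with a dark open-topped steel block 100 x 110 mm, top 55 mm above the bench. Origin: centre of the plate's underside; z up. The dust cover is hinged along its +x side.
- cover (a joint): angle (rad) of the spare holder's aluminium dust cover (100 mm hinge to free edge, 110 mm wide, 5 mm thick): 0 is shut, level; starts raised at 0.5 to 0.95. Raised, it stays where left; pressing it down takes about 0.25 N m (6 N at 40 mm from the hinge); below about 0.05 rad it snaps shut and is held.
- cover_hinge (a point): middle of the cover's hinge line, at the level of the cover's upper face when shut, 60 mm above the bench; 50 mm along +x from the spare holder's middle. Axes as the cover's: -x points from hinge to free edge, z out of its upper face.
- cover_edge (a point): middle of the cover's free edge, on its upper face, 100 mm from the hinge
- foot_blank: bystander: thick plaster blank with a steel tube, lying on the bench, about 190 mm long, 64 mm high
- slim_blank: bystander: slimmer plaster blank with a steel tube, lying, about 220 mm long, 52 mm high
- rasp: bystander: flat plaster rasp with a wooden handle, 310 mm long, 24 mm high
- brush: bystander: flat dusting brush, lying, 180 mm long, 18 mm high
- bowl: bystander: black rubber mixing bowl, 120 mm across, 60 mm high
- plug: bystander: small standing plaster plug, 36 mm across, 35 mm high
- jar: bystander: white plastic jar, 60 mm across, 90 mm high
- scraper: bystander: scraper with a flat blade, lying

How it is judged:
On the way, in this order (a step that is already met when the one before it is completed fails the run):
1. the dust cover is pressed shut and stays shut (value of joint cover below 0.04 rad), for 0.2 s.
2. the model, its tang still between the jaws, is rocked to one side along the slot (y of tube_top in the frame of slot_mouth above 0.01 m and z of model in the frame of slot_mouth below -0.003 m).
3. the model, its tang still between the jaws, is rocked to the other side (y of tube_top in the frame of slot_mouth below -0.01 m and z of model in the frame of slot_mouth below -0.001 m).
4. the tang is clear of the jaws (z of model in the frame of slot_mouth above 0.004 m), for 0.2 s.
At the end, for the whole second after the job is handed in: Fingers hold the model still (under 30 mm/s), upright within 0.3 rad, tang underside 4 to 60 mm above the jaw tops, within 40 mm of the slot middle seen from above, not touching the holder; jaw block down within 2 mm; cover shut (under 0.04 rad) (z of model in the frame of slot_mouth between 0.004 and 0.06 m and horizontal distance between model and slot_mouth below 0.04 m and angle between model's own z axis and vertical below 0.3 rad and contact force between model and the fingers above 2 N and contact force between model and holder below 0.2 N and linear speed of model below 0.03 m/s and value of joint jaw_block below 0.002 m and value of joint cover below 0.04 rad); the arm keeps its last pose, push and grip.
It fails at once if the jaw block is pulled more than 10 mm off its base (value of joint jaw_block above 0.01 m).
It fails at once if a bystander is moved more than 30 mm (distance of any of foot_blank, slim_blank, rasp, brush, bowl, plug, jar, scraper from where it was at the start of the episode above 0.03 m).
It also fails if it takes over 64 s, if anything falls off the work surface, if the arm or the gripper's body presses on something with over 40 N, if the wrist force passes 120 N, or if a joint passes its speed limit or range.

## Robot

A 6-joint arm with a two-finger parallel gripper is mounted at the origin on the work surface. World frame = base frame: x ahead of the robot, y to its left, z up, the work surface at z = 0. Lengths are in m, angles in rad, forces in N, time in s.
With the tool pointing down it reaches from about 0.375 to 0.9 m from the base axis. Payload 3.1 kg.
Tool frame: the origin (TCP) lies on the centre line of the jaws, within the pads' length; the fingertips stand 17 mm ahead of it and the grasp point (between the pads) lies 2 mm behind it; y points along the fingers, z is the direction in which the jaws open and shut, and the axes are right-handed (so a half turn about y gives the same grasp; the last joint's range is limited). The gripper opens to 85 mm and grips with 20 to 120 N. Pads are 22 mm wide; open, the fingers measure 114 mm over their backs; the gripper's body (76 mm by 85 mm) begins 54 mm behind the grasp point. The pads swing forward as they close: fully open they stand 13 mm farther back than shut.
Start: joints at [0.962, 0.527, 1.433, -0, 1.181, -0.178], TCP at [0.261, 0.568, 0.248] pointing down, gripper open.
Joint ranges: [-3.08, 3.08], [-0.75, 2.2], [0.22, 2.44], [-1.43, 4.57], [0, 2.65], [-2.85, 2.85]. Speed limits (rad/s): [2.79, 2.79, 3.14, 3.14, 3.14, 3.14].

## Interface

Orientations are given as a unit quaternion [x, y, z, w].
In Python, from station import manip gives the robot as it stands.
- The arm moves only by the shell command python3 -m handwheel 'ROWS' [FORCE]. ROWS is JSON, one flat list of numbers, 7 for each row, row after row: the shift along the tool's x, y, z in cm, then the turn, a rotation vector about the tool's x, y, z in rad, then the finger opening in cm, from 0 to 8.54. A call has 1 to 10 rows; each row is the pose to reach, as a shift and turn from the pose commanded when the call began, along the tool's axes at that moment; what a row does not reach only later rows make up. A row lasts 1/12 s, in which the tool goes at most 41.7 mm and 7.16 degrees, less where a joint would pass 70% of its speed; a pose out of reach is approached as far as the arm can. A call with a gripper value outside its range is refused whole. The fingers move at their own pace and stop on an object; FORCE is the grip in N (left out, the last holds). Time passes only in rows, so rows that repeat a pose let the fingers close. It gives the time, the measured TCP pose, the force and the opening at its end, in the units of the state.
- manip.sense(): the state, without advancing time (a new reading comes with each control period).
- manip.snapshot(name): name is "scene" or "top" or "wrist"; returns a dict with "frame" (420x560x3 uint8, red, green, blue), "depth" (420x560 float32, m along the optical axis (not along the pixel's ray), 0 where there is no reading), "camera_matrix" (3x3 intrinsics, pixels), "rvec" (rotation vector, rad) and "tvec" (3), from world to camera coordinates, as OpenCV has them. Camera axes: x right, y down, z forward; pixel columns grow to the right and rows downward; lengths in m; the calibration is good to about 2 mm. The wrist camera is an equidistant fisheye: a pixel r from the principal point sees the ray r / f radians off the axis. A picture is of the moment at which its call begins.
- manip.sign_off(): hands the job in, once; it reports no verdict.
The state is a dict: "t": time; "q": joint angles; "qd": joint speeds; "tau": joint torques, N m; "tcp_pos": TCP position; "tool_rot": TCP orientation; "force": force on the tool from outside, world axes, zero at the start; "ft_torque": the same for the moment, N m; "finger_gap": opening from 0.0 (shut) to 1.0 (fully open).
Only numpy, scipy, OpenCV 4.12 (cv2) and the standard library are available. Lean on these libraries where they do the work, as an engineer would, in place of code of your own. Each camera call takes 0.05 s, during which the arm holds its last target.

## Working session

There is one attempt and no reset: what is moved stays moved. The work goes in short steps, Python scripts to look and compute and a shell command to move; the robot and the scene stay as the last step left them, time stands still between calls to the robot, and variables do not carry over. Pictures are saved under pics/ and viewed, and the job is handed in when it is done.

```bash
mkdir -p pics; ls; python3 - <<'E'
from station import manip
import cv2
print(manip.sense())
for n in ["scene","top","wrist"]:
    s=manip.snapshot(n); cv2.imwrite(f"pics/{n}0.png",s["frame"][:,:,::-1])
    import numpy as np; np.savez(f"{n}0.npz",**s)
    print(n,s["camera_matrix"].tolist(),s["rvec"],s["tvec"])
E
```

```text
pics
{'t': 0.0, 'q': array([ 9.61476933e-01,  5.28448708e-01,  1.43393406e+00,  1.38684685e-05,
        1.18140641e+00, -1.78485743e-01]), 'qd': array([ 1.04721492e-03,  4.78124588e-05, -1.26484527e-03, -3.30846979e-04,
       -2.14274924e-03,  3.02648266e-04]), 'tau': array([-2.75239599e-04, -4.42347622e+01, -1.78022039e+01, -1.94510535e-04,
        8.46285751e-03, -1.19452420e-05]), 'tcp_pos': array([0.26057415, 0.56732282, 0.24733422]), 'tool_rot': array([ 0.69147825, -0.15145132,  0.15084685, -0.6900475 ]), 'force': array([ 0.21710555, -0.27821029, -0.34163752]), 'ft_torque': array([0.00118172, 0.01029131, 0.02516144]), 'finger_gap': 0.999415782320301}
scene [[406.5849277381199, 0.0, 278.38926105159385], [0.0, 406.5849277381199, 211.60001604263527], [0.0, 0.0, 1.0]] [ 1.77136705  1.84338944 -0.72407274] [ 0.05725847 -0.30246171  1.57275381]
top [[443.64061659110064, 0.0, 283.02005831563713], [0.0, 443.64061659110064, 211.61853661055724], [0.0, 0.0, 1.0]] [ 2.19450763 -2.17921382  0.03079218] [0.00460404 0.51399722 1.45906908]
wrist [[325.19226210127806, 0.0, 287.1295059977069], [0.0, 325.19226210127806, 209.00117245227355], [0.0, 0.0, 1.0]] [-2.41639209 -1.55052678 -0.24095562] [-0.62446917 -0.03999244  0.38010137]
```

View pics/scene0.png

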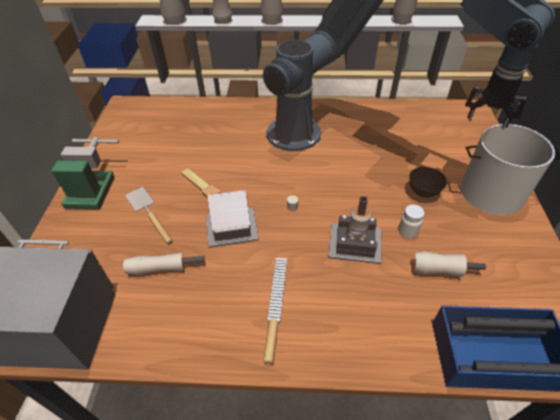

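View pics/top0.png

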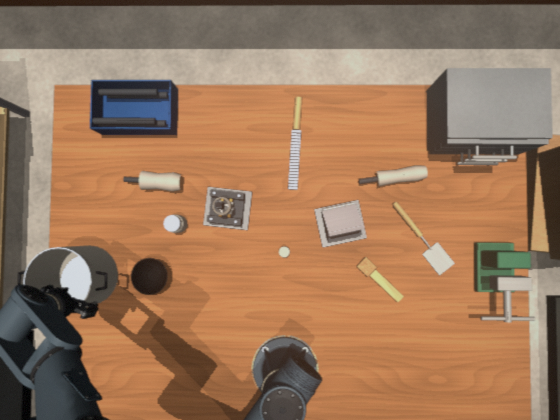

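View pics/wrist0.png

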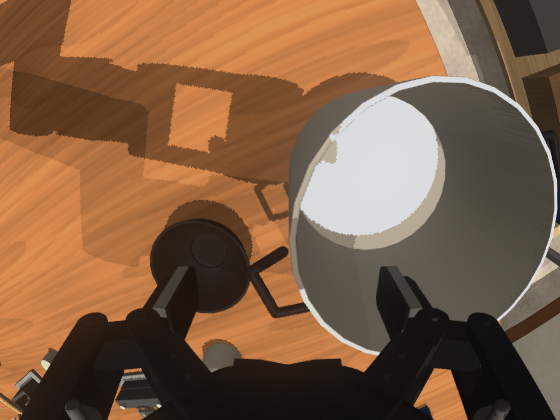

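The scene view shows the holder with the model at about (357,235) and the spare with its raised pale cover at about (230,215). In the top view they are at (228,208) and (341,222). The gripper is right beside the tall pail. Next I'll measure the fixtures.

```bash
cat > h.py <<'E'
import numpy as np, cv2
def load(n): return dict(np.load(n))
def cloud(s):
    K=s["camera_matrix"];R=cv2.Rodrigues(s["rvec"])[0];t=s["tvec"].reshape(3)
    d=s["depth"];v,u=np.mgrid[0:d.shape[0],0:d.shape[1]]
    P=np.stack([(u-K[0,2])/K[0,0]*d,(v-K[1,2])/K[1,1]*d,d],-1)
    W=(P-t)@R
    W[d==0]=np.nan
    return W
def rect(W,m):
    p=W[m][:,:2].astype(np.float32)*1000
    return cv2.minAreaRect(p)
E
python3 - <<'E'
from h import *
for n,boxes in [("top",[(190,175,265,240),(300,190,380,255)]),("scene",[(320,190,395,270),(195,180,270,250)])]:
    s=load(n+"0.npz");W=cloud(s)
    ims=[]
    for b in boxes:
        x0,y0,x1,y1=b
        ims.append(cv2.resize(s["frame"][y0:y1,x0:x1,::-1],(390,390),interpolation=cv2.INTER_CUBIC))
    cv2.imwrite(f"pics/crop_{n}.png",np.hstack(ims))
s=load("top0.npz");W=cloud(s)
for b in [(190,175,265,240),(300,190,380,255)]:
    x0,y0,x1,y1=b; w=W[y0:y1,x0:x1]
    print("zgrid");print((w[::4,::4,2]*1000).round().astype(int))
    m=np.zeros(W.shape[:2],bool);m[y0:y1,x0:x1]=(w[...,2]>0.006)
    num,l,st,c=cv2.connectedComponentsWithStats(m.astype(np.uint8))
    k=1+np.argmax(st[1:,4]);print("all",rect(W,l==k))
E
```

```text
zgrid
[[                  -3                    2                   -1
                    -2                    2                    6
                     0                   -2                    0
                    -1                   -1                   -6
                     2                   -7                    2
                    -5                   -4                   -1
                    -4]
 [                  -4                   -2                   -4
                    -3                   -1                   -2
                    -2                    0                    1
                    -2                    8                    2
                     2                    2                    1
                    -4                    2                    0
                     0]
 [                  -3                   -3                    1
                    -2                    0                    2
                     4                    1                   -1
                     1                    4                   -5
      
[... 6971 characters left out ...]
   9   4
    3   1]
 [  4  -1   2  -3  -2   3  13  53 129 119  15  16  16  50  56  57   7   8
    2   3]
 [  0   4   2  -4   1  -1   9  51  27  51  61  56   8  10  12  15  13   2
   -1  -3]
 [  5   2   2   3  -1  -1   8   3  11   2  10  13  -4  -4  -3  -6   0   0
   -1  -1]
 [  2   0   5   1   6   1  11  -3   4   9  -1   1   4   2   1  -1   2   1
    0  -2]
 [  3   0   2   1   4  -5  -3   1   2  -3   3   2  -1  -6  -3   1  -4  -2
    2   0]
 [  2   3   0  -3   1   2   0   2  -2   0  -4   3 -10   4   1   2   0  -5
    1   4]]
all ((477.4014587402344, -183.80255126953125), (130.58078002929688, 152.01158142089844), 12.333924293518066)<stdin>:12: RuntimeWarning: invalid value encountered in cast
```

View pics/crop_top.png

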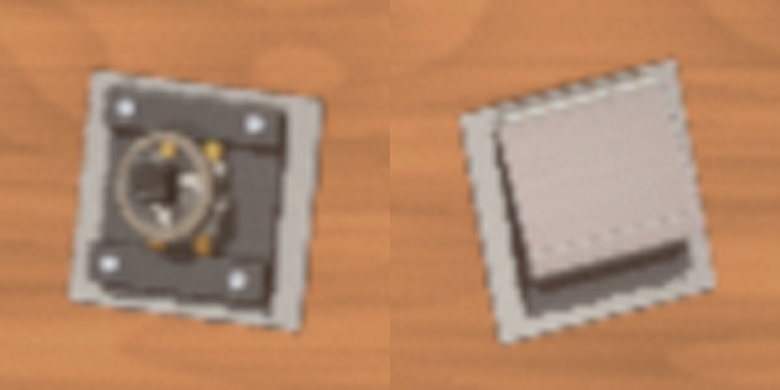

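View pics/crop_scene.png

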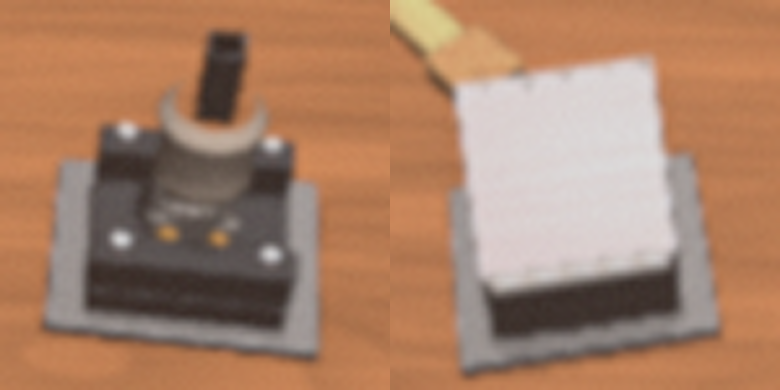

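```bash
cat >> h.py <<'E'
def ray(s,u,v,z):
    K=s["camera_matrix"];R=cv2.Rodrigues(s["rvec"])[0];t=s["tvec"].reshape(3)
    d=R.T@np.array([(u-K[0,2])/K[0,0],(v-K[1,2])/K[1,1],1]);c=-R.T@t
    return c+d*(z-c[2])/d[2]
E
python3 - <<'E'
from h import *
np.set_printoptions(precision=4,suppress=True)
from scipy.spatial.transform import Rotation as Ro
T=load("top0.npz");S=load("scene0.npz")
W=cloud(T)
# cover plane
x0,y0,x1,y1=326,211,356,233
p=W[y0:y1,x0:x1].reshape(-1,3);p=p[np.isfinite(p).all(1)];p=p[(p[:,2]>.06)]
c=np.median(p,0)
for _ in range(3):
    q=p-p.mean(0);n=np.linalg.svd(q,full_matrices=False)[2][2];n*=np.sign(n[2]);p=p[abs(q@n)<.01]
print("cover n",n,"tilt",np.arccos(n[2]),"dir",np.degrees(np.arctan2(-n[1],-n[0])),"c",p.mean(0))
# dowels
def dow(u,v): return 190+(u+.5)/5.2-.5,175+(v+.5)/6-.5
d=[ray(T,*dow(*a),.068) for a in [(125,107),(255,124),(108,263),(237,280)]]
print(np.array(d)[:,:2],np.mean(d,0))
sw=[(128,131),(273,146),(121,238),(270,255)]
d=[ray(S,320+(u+.5)/5.2-.5,190+(v+.5)/4.875-.5,.068) for u,v in sw]
print("scene",np.array(d)[:,:2],np.mean(d,0))
# tube top centre scene
print("tube",ray(S,320+227.5/5.2-.5,190+43/4.875-.5,.192))
Wp=W[175:240,190:265].reshape(-1,3);k=Wp[Wp[:,2]>.175];print("tube depth",len(k),np.median(k,0))
b=W[245:320,10:120].reshape(-1,3);b=b[np.isfinite(b).all(1)];print("bucket z",np.percentile(b[:,2],[50,90,97,99]))
R=Ro.from_quat([0.69147825,-0.15145132,0.15084685,-0.6900475]).as_matrix();print(R)
Ws=cloud(S); 
m=(Ws[190:270,320:395,2]>.12);k=Ws[190:270,320:395][m];print("scene tube",len(k),np.nanmedian(k,0),)
E
python3 - <<'E'
import sys;sys.path.insert(0,'.')
import cv2,numpy as np
s=np.load('scene0.npz');f=s["frame"][190:250,335:380,::-1]
cv2.imwrite('pics/tube.png',cv2.resize(f,None,fx=12,fy=10,interpolation=cv2.INTER_NEAREST))
E
```

```text
cover n [0.6743 0.1448 0.7241] tilt 0.7610799655869545 dir -167.88320588934045 c [ 0.4818 -0.1721  0.1036]
[[0.5715 0.2302]
 [0.5628 0.1497]
 [0.488  0.2394]
 [0.4795 0.1598]] [0.5254 0.1948 0.068 ]
scene [[0.4814 0.1603]
 [0.4908 0.2405]
 [0.5634 0.1516]
 [0.5732 0.2302]] [0.5272 0.1957 0.068 ]
tube [0.5252 0.1951 0.192 ]
tube depth 55 [0.5261 0.1917 0.1904]
bucket z [0.1031 0.5542 0.5733 0.5857]
[[ 0.9086 -0.0013  0.4176]
 [-0.4176 -0.0018  0.9086]
 [-0.0004 -1.     -0.0022]]
scene tube 313 [0.5374 0.1928 0.1442]
```

View pics/tube.png

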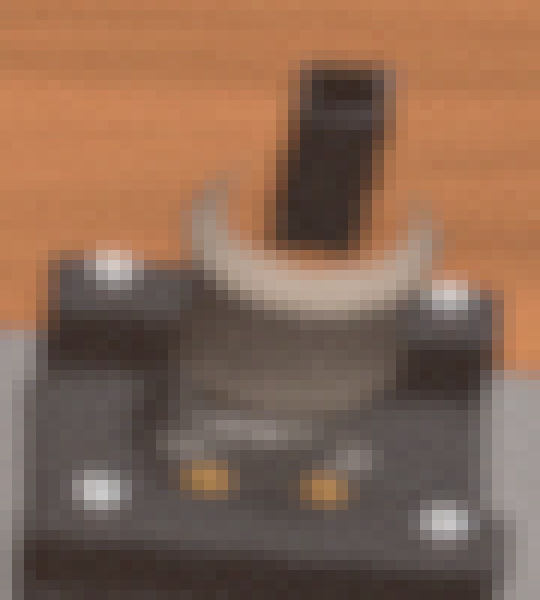

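The top and scene views agree to 2 mm: the holder is at (0.526, 0.195), yaw -6.2°. The spare is at (0.477, -0.184), yaw +12.3°, with the cover raised about 0.76 rad. I'll go up first to clear the pail, then move over.

```bash
python3 -m handwheel '[0,-4,0,0,0,0,0, 0,-8,0,0,0,0,0, 0,-12,0,0,0,0,0, 0,-13,0,0,0,0,0, 0,-13,0,0,0,0,0, 18,-13,-11,0,-0.3,0,0, 18,-13,-11,0,-0.323,0,0, 18,-13,-11,0,-0.323,0,0, 37,-13,-23.3,0,-0.323,0,0, 37,-13,-23.3,0,-0.323,0,0]'
python3 -m handwheel '[0,0,0,0,0,0,0, 0,0,0,0,0,0,0, 0,0,0,0,0,0,0]'
cat >> h.py <<'E'
from scipy.spatial.transform import Rotation as Ro
def tip(yawz_deg,pos,tilt=0):
    # tool y down, tool z at yaw; returns cm shift and rotvec from current measured pose
    from station import manip
    s=manip.sense();R=Ro.from_quat(s["tool_rot"])
    a=np.radians(yawz_deg);z=np.array([np.cos(a),np.sin(a),0]);y=np.array([0,0,-1.]);x=np.cross(y,z)
    G=Ro.from_matrix(np.stack([x,y,z],1))
    print("t",s["t"],"tcp",s["tcp_pos"].round(4),"F",s["force"].round(2))
    print("shift cm",(R.inv().apply(np.array(pos)-s["tcp_pos"])*100).round(2),"rot",(R.inv()*G).as_rotvec().round(4))
E
python3 -c "
from h import *
tip(83.8,[0.477,-0.184,0.20])"
```

```text
t: 0.98
tcp_pos: [0.3734, 0.3949, 0.3756]
tool_rot: [0.707, -0.039, 0.036, -0.705]
force: [0.8, -0.1, 0.4]
finger_gap: 0.0
t: 1.23
tcp_pos: [0.3732, 0.3968, 0.3766]
tool_rot: [0.707, -0.04, 0.037, -0.706]
force: [-0.2, 0.3, 0.0]
finger_gap: 0.0
t 1.2333 tcp [0.3732 0.3968 0.3766] F [-0.18  0.35  0.03]
shift cm [ 16.68  17.7  -56.58] rot [ 0.0016 -0.0006 -0.0031]
```

```bash
python3 -m handwheel '[8,0,-28,0,0,0,0, 8,0,-28,0,0,0,0, 8,0,-28,0,0,0,0, 8,0,-28,0,0,0,0, 8,0,-28,0,0,0,0, 8,0,-28,0,0,0,0, 8,0,-28,0,0,0,0, 16.7,0,-56.6,0,0,0,0, 16.7,0,-56.6,0,0,0,0, 16.7,0,-56.6,0,0,0,0]'
python3 -c "
from h import *
tip(83.8,[0.477,-0.184,0.16])"
```

```text
t: 2.07
tcp_pos: [0.4465, -0.0127, 0.3778]
tool_rot: [-0.706, 0.037, -0.037, 0.706]
force: [1.1, 0.3, -0.4]
finger_gap: 0.003
t 2.0667 tcp [ 0.4465 -0.0127  0.3778] F [ 1.05  0.31 -0.35]
shift cm [  4.84  21.77 -16.73] rot [-0.0008  0.0036 -0.0006]
```

```bash
python3 -m handwheel '[4.8,0,-16.7,0,0,0,0, 4.8,0,-16.7,0,0,0,0, 4.8,0,-16.7,0,0,0,0, 4.8,0,-16.7,0,0,0,0, 4.8,12,-16.7,0,0,0,0, 4.8,12,-16.7,0,0,0,0, 4.8,18,-16.7,0,0,0,0, 4.8,18,-16.7,0,0,0,0, 4.8,18,-16.7,0,0,0,0, 4.8,18,-16.7,0,0,0,0]'
python3 -c "
from h import *
tip(83.8,[0.477,-0.184,0.077])
from station import manip
for n in ['scene','wrist']: cv2.imwrite(f'pics/{n}1.png',manip.snapshot(n)['frame'][:,:,::-1])"
```

```text
t: 2.9
tcp_pos: [0.4742, -0.1805, 0.1935]
tool_rot: [-0.704, 0.041, -0.034, 0.708]
force: [-0.9, -0.0, 0.0]
finger_gap: -0.002
t 2.9 tcp [ 0.4742 -0.1805  0.1935] F [-0.89 -0.05  0.05]
shift cm [ 0.44 11.65 -0.39] rot [-0.0055  0.0028 -0.0099]
```

View pics/scene1.png

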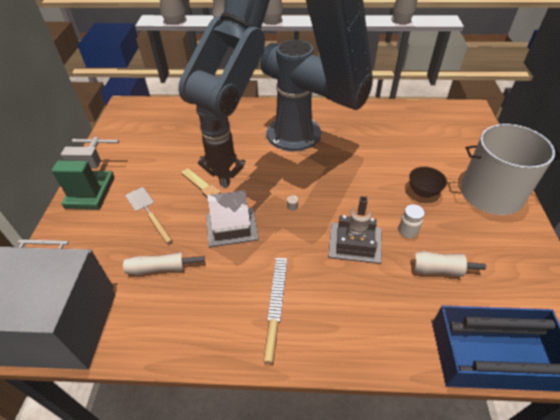

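View pics/wrist1.png

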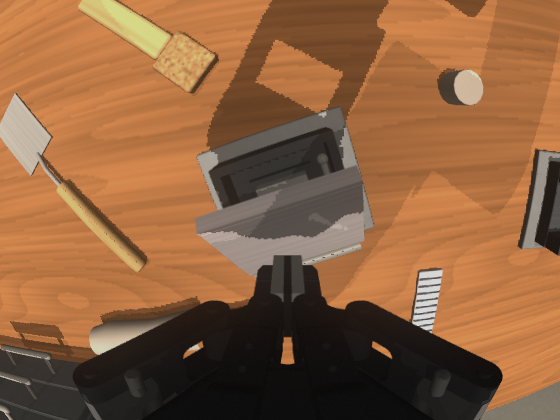

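The wrist view shows the closed fingertips at about (288,265), above the middle of the raised cover, with the hinge side below. The scene view shows nothing else in the way. Pressing down now.

```bash
python3 -m handwheel '[0.3,3,-0.3,0,0,0,0, 0.3,5,-0.3,0,0,0,0, 0.3,6,-0.3,0,0,0,0, 0.3,7,-0.3,0,0,0,0, 0.3,8,-0.3,0,0,0,0, 0.3,8.8,-0.3,0,0,0,0, 0.3,9.5,-0.3,0,0,0,0, 0.3,10.2,-0.3,0,0,0,0, 0.3,10.2,-0.3,0,0,0,0]'
python3 -c "
from h import *
tip(83.8,[0.477,-0.184,0.077])"
```

```text
t: 3.75
tcp_pos: [0.4785, -0.1869, 0.0953]
tool_rot: [-0.706, 0.039, -0.038, 0.706]
force: [0.2, 0.3, -0.2]
finger_gap: 0.003
t 3.75 tcp [ 0.4785 -0.1869  0.0953] F [ 0.18  0.29 -0.23]
shift cm [-0.18  1.83  0.27] rot [-0.0008  0.0003 -0.0015]
```

```bash
python3 -m handwheel '[0,0.6,0,0,0,0,0, 0,1.0,0,0,0,0,0, 0,1.4,0,0,0,0,0, 0,1.4,0,0,0,0,0]'
python3 -m handwheel '[0,0.3,0,0,0,0,0, 0,0.5,0,0,0,0,0, 0,0.5,0,0,0,0,0]'
python3 -c "
from h import *
tip(83.8,[0.477,-0.184,0.077])
from station import manip
for n in ['scene','wrist']: cv2.imwrite(f'pics/{n}2.png',manip.snapshot(n)['frame'][:,:,::-1])"
```

```text
t: 4.08
tcp_pos: [0.4786, -0.1871, 0.0819]
tool_rot: [-0.706, 0.038, -0.038, 0.706]
force: [1.1, -0.3, -0.9]
finger_gap: -0.003
t: 4.33
tcp_pos: [0.4792, -0.1872, 0.0776]
tool_rot: [0.706, -0.038, 0.038, -0.706]
force: [-1.1, 0.1, 2.5]
finger_gap: 0.002
t 4.3333 tcp [ 0.4792 -0.1872  0.0776] F [-1.08  0.09  2.49]
shift cm [-0.25  0.05  0.3 ] rot [0.0002 0.0004 0.0004]
```

View pics/wrist2.png

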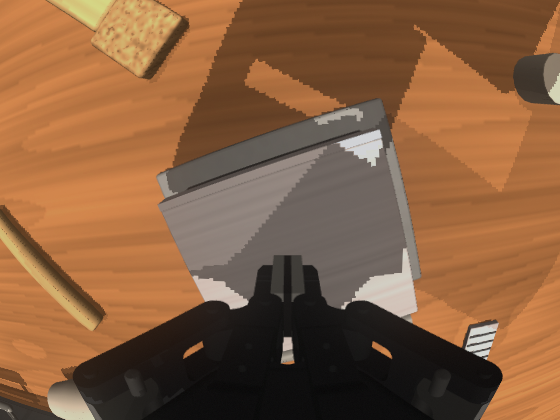

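In this view the cover is nearly level and covers the block. I'll press a little further to be sure the detent catches.

```bash
python3 -m handwheel '[0,0.15,0,0,0,0,0, 0,0.3,0,0,0,0,0, 0,0.3,0,0,0,0,0, 0,0.3,0,0,0,0,0]'
python3 -m handwheel '[0,0.25,0,0,0,0,0, 0,0.25,0,0,0,0,0, 0,0.25,0,0,0,0,0]'
```

```text
t: 4.77
tcp_pos: [0.4792, -0.1873, 0.0771]
tool_rot: [0.707, -0.037, 0.038, -0.706]
force: [-5.0, 2.3, 25.9]
finger_gap: 0.003
t: 5.02
tcp_pos: [0.4792, -0.1873, 0.0768]
tool_rot: [0.707, -0.037, 0.039, -0.705]
force: [-8.0, 3.4, 42.3]
finger_gap: 0.004
```

It resists rigidly with the tip at 0.060 m, the shut height, at 42 N. I'll back off, move above the model with the gripper opening, and check the cover.

```bash
python3 -m handwheel '[0,-4,0,0,0,0,5, 0,-8,0,0,0,0,5, 0,-12,0,0,0,0,5, 0,-16,0,0,0,0,5, 0,-20,0,0,0,0,5, 0,-24,0,0,0,0,5, 0,-24,0,0,0,0,5]'
python3 -c "
from h import *
tip(83.8,[0.526,0.195,0.30])
from station import manip
for n in ['scene','top']:
  s=manip.snapshot(n); np.savez(n+'3.npz',**s);cv2.imwrite(f'pics/{n}3.png',s['frame'][:,:,::-1])
s=load('scene3.npz');W=cloud(s);p=W[195:230,212:245].reshape(-1,3);p=p[np.isfinite(p).all(1)];p=p[p[:,2]>.03]
for _ in range(3):
    q=p-p.mean(0);n=np.linalg.svd(q,full_matrices=False)[2][2];n*=np.sign(n[2]);p=p[abs(q@n)<.008]
print(n,np.arccos(n[2]),p.mean(0),len(p))
"
```

```text
t: 5.6
tcp_pos: [0.4829, -0.1893, 0.3199]
tool_rot: [0.709, -0.033, 0.043, -0.703]
force: [1.2, 0.0, 0.7]
finger_gap: 0.589
t 5.6 tcp [ 0.4829 -0.1893  0.3199] F [1.17 0.05 0.71]
shift cm [ 0.14  1.69 38.69] rot [0.0078 0.0008 0.0156]
[-4.08864013e-03  8.28522197e-04  9.99991298e-01] 0.004171753596001107 [ 0.4815399  -0.18286092  0.06192044] 917
```

View pics/scene3.png

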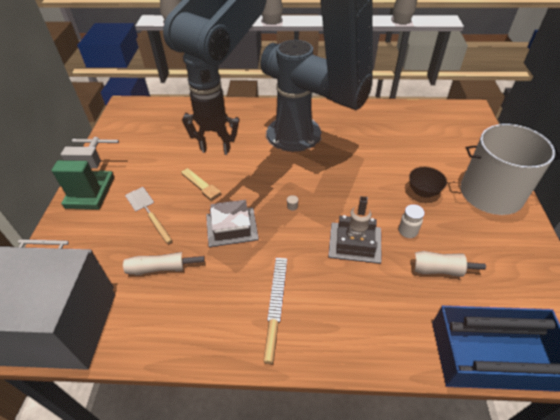

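The cover is level: the plane fit gives 0.004 rad at 62 mm, and the picture shows it flat at (231,222). Next I'll move to above the tube.

```bash
python3 -m handwheel '[0.1,0,38.7,0,0,0,5, 0.1,0,38.7,0,0,0,5, 0.1,0,38.7,0,0,0,5, 0.1,0,38.7,0,0,0,5, 0.1,0,38.7,0,0,0,5, 0.1,0,38.7,0,0,0,5, 0.1,0,38.7,0,0,0,5, 0.1,0,38.7,0,0,0,5, 0.1,0,38.7,0,0,0,5, 0.1,0,38.7,0,0,0,5]'
python3 -m handwheel '[0,0,0,0,0,0,5, 0,0,0,0,0,0,5, 0,0,0,0,0,0,5]'
python3 -c "
from h import *
tip(83.8,[0.526,0.195,0.24])
from station import manip
for n in ['wrist']:
  s=manip.snapshot(n); np.savez(n+'4.npz',**s);cv2.imwrite(f'pics/{n}4.png',s['frame'][:,:,::-1])
"
```

```text
t: 6.53
tcp_pos: [0.5203, 0.2026, 0.3092]
tool_rot: [-0.705, 0.038, -0.035, 0.707]
force: [0.7, -0.3, -0.4]
finger_gap: 0.582
t: 6.78
tcp_pos: [0.5209, 0.1963, 0.3103]
tool_rot: [0.707, -0.039, 0.037, -0.706]
force: [0.5, -0.2, 0.9]
finger_gap: 0.586
t 6.7833 tcp [0.5209 0.1963 0.3103] F [ 0.5  -0.17  0.88]
shift cm [ 0.55  7.03 -0.07] rot [ 0.0016 -0.0003 -0.003 ]
```

View pics/wrist4.png

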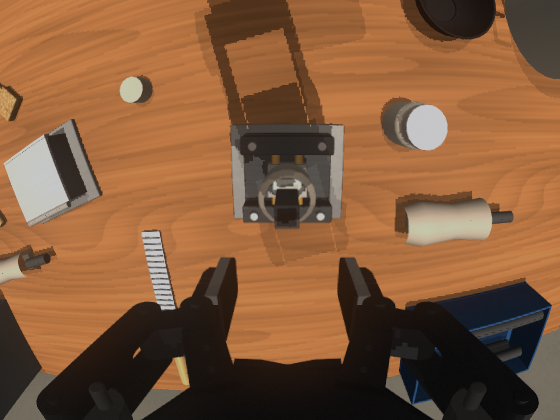

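```bash
python3 - <<'E'
from h import *
s=load('wrist4.npz');K=s["camera_matrix"];R=cv2.Rodrigues(s["rvec"])[0];t=s["tvec"].reshape(3)
print("cam",-R.T@t, "axis",R[2])
f=s["frame"][110:240,220:355,::-1];cv2.imwrite("pics/w4c.png",cv2.resize(f,None,fx=5,fy=4.5,interpolation=cv2.INTER_CUBIC))
d=s["depth"];v,u=np.mgrid[0:420,0:560]
x=(u-K[0,2])/K[0,0];y=(v-K[1,2])/K[1,1];r=np.hypot(x,y)+1e-9
D=np.stack([x/r*np.tan(r),y/r*np.tan(r),np.ones_like(r)],-1)*d[...,None]
W=(D-t)@R
W[d==0]=np.nan
np.save("W4.npy",W)
w=W[170:235,260:315]
for lo,hi in [(.185,.2),(.15,.18),(.13,.149)]:
    m=(w[...,2]>lo)&(w[...,2]<hi);vv,uu=np.nonzero(m)
    if m.any(): print(lo,m.sum(),np.nanmedian(w[m],0),np.nanmin(w[m],0),np.nanmax(w[m],0),"px",uu.min()+260,uu.max()+260,vv.min()+170,vv.max()+170)
    if lo>.18: print(cv2.minAreaRect((w[m][:,:2]*1000).astype(np.float32)))
c=W[130:220,5:100].reshape(-1,3);print("lid z>.03",np.nanpercentile(c[c[:,2]>.03][:,2],[5,25,50,75,95]))
print((W[155,5:100:6]*1000).round())
E
```

```text
cam [0.4436348  0.20499804 0.43695534] axis [ 0.30051443 -0.03281215 -0.95321269]
0.185 621 [0.52553071 0.19598264 0.19312576] [0.5164295  0.18521713 0.18548339] [0.53694309 0.20631703 0.19536526] px 275 299 203 227
((526.5892333984375, 195.80465698242188), (19.34975814819336, 19.026201248168945), 84.07936096191406)
0.15 210 [0.51759916 0.19677563 0.16504853] [0.51653082 0.18674965 0.15009603] [0.51961468 0.20650967 0.17972062] px 275 298 192 201
0.13 879 [0.51368136 0.19770515 0.14047351] [0.4995613  0.16861325 0.13144895] [0.55220943 0.22265377 0.14875576] px 260 314 170 221
lid z>.03 [0.03796532 0.05969319 0.06066491 0.06135331 0.06235142]
[[ 424. -307.    0.]
 [ 428. -290.   -0.]
 [ 433. -205.   62.]
 [ 436. -193.   60.]
 [ 438. -177.   61.]
 [ 441. -165.   60.]
 [ 443. -152.   60.]
 [ 446. -139.   61.]
 [ 448. -131.   56.]
 [ 450. -131.   42.]
 [ 453. -129.   29.]
 [ 455. -129.   14.]
 [ 457. -119.   11.]
 [ 460. -109.   10.]
 [ 462. -104.   -1.]
 [ 464.  -92.    1.]]
```

View pics/w4c.png

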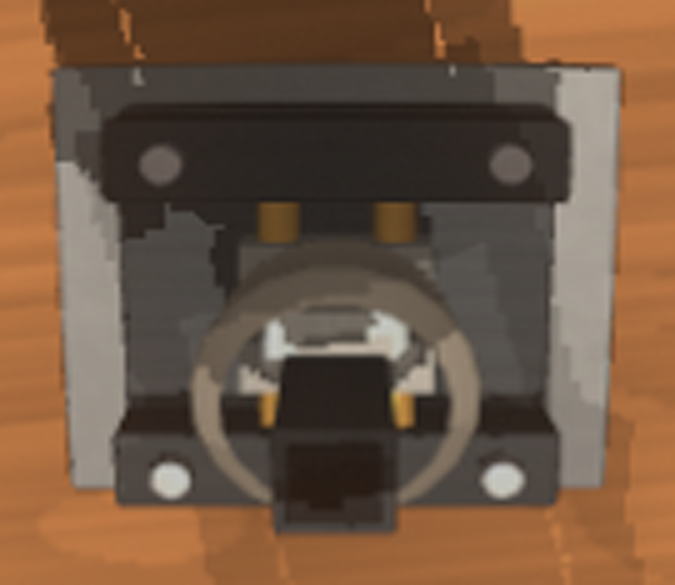

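The wrist view gives the tube centre at (0.5265, 0.1958), top at 0.193 m, and sides along the holder's axes. The dark strip beside the lid is the block's side wall, and the lid is level at 61 mm. Descending to grip at about z = 0.168.

```bash
python3 -m handwheel '[0.55,3.5,0,0,0,0,5, 0.55,7,0,0,0,0,5, 0.55,10,0,0,0,0,5, 0.55,12,0,0,0,0,5, 0.55,13.3,0,0,0,0,5, 0.55,14.3,0,0,0,0,5, 0.55,14.3,0,0,0,0,5, 0.55,14.3,0,0,0,0,5]' 100
python3 -c "
from h import *
tip(83.8,[0.5265,0.1958,0.166])
from station import manip
for n in ['wrist']:
  s=manip.snapshot(n); np.savez(n+'5.npz',**s);cv2.imwrite(f'pics/{n}5.png',s['frame'][:,:,::-1])
"
```

```text
t: 7.5
tcp_pos: [0.5273, 0.1959, 0.1688]
tool_rot: [0.706, -0.039, 0.039, -0.706]
force: [0.0, -0.5, 0.1]
finger_gap: 0.585
t 7.5 tcp [0.5273 0.1959 0.1688] F [ 0.   -0.55  0.15]
shift cm [-0.08  0.29 -0.02] rot [ 0.0002 -0.0012 -0.0003]
```

View pics/wrist5.png

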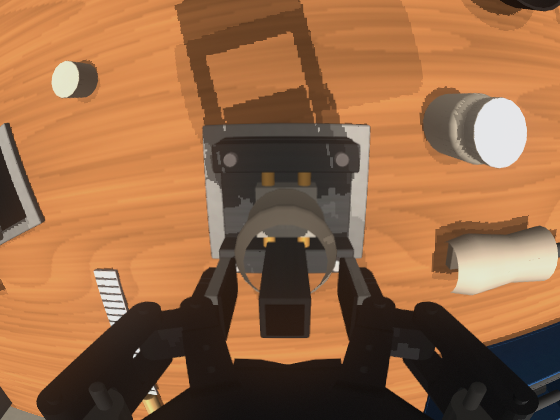

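The tube, at (285,290), stands centred between the pads, with the tips above the plaster rim. I'll go down 2 mm and close.

```bash
python3 -m handwheel '[-0.05,0.2,0,0,0,0,5, -0.05,0.2,0,0,0,0,2.5, -0.05,0.2,0,0,0,0,2.5, -0.05,0.2,0,0,0,0,2.5, -0.05,0.2,0,0,0,0,2.5,-0.05,0.2,0,0,0,0,1, -0.05,0.2,0,0,0,0,1, -0.05,0.2,0,0,0,0,1, -0.05,0.2,0,0,0,0,1, -0.05,0.2,0,0,0,0,1]' 100
python3 -c "
from h import *
tip(83.8,[0.5265,0.1958,0.166])"
```

```text
t: 8.38
tcp_pos: [0.5267, 0.1961, 0.1674]
tool_rot: [0.707, -0.038, 0.038, -0.705]
force: [-1.8, -4.3, 6.0]
finger_gap: 0.221
t 8.3833 tcp [0.5267 0.1961 0.1674] F [-1.8  -4.32  5.96]
shift cm [-0.01  0.14 -0.03] rot [0.0018 0.0012 0.0005]
```

Gripped, with the opening stopped at the tube. First a rock to one side to see how it behaves.

```bash
python3 -m handwheel '[0,0.01,0.58,-0.05,0,0,1, 0,0.06,1.16,-0.1,0,0,1, 0,0.13,1.73,-0.15,0,0,1, 0,0.23,2.31,-0.2,0,0,1, 0,0.23,2.31,-0.2,0,0,1, 0,0.23,2.31,-0.2,0,0,1]'
python3 -c "
from h import *
from station import manip
tip(83.8,[0.5265,0.1958,0.166])
s=manip.snapshot('scene');cv2.imwrite('pics/s6.png',cv2.resize(s['frame'][170:270,310:420,::-1],None,fx=6,fy=6,interpolation=cv2.INTER_CUBIC))"
```

```text
t: 8.88
tcp_pos: [0.5292, 0.2199, 0.1653]
tool_rot: [0.774, -0.041, 0.034, -0.631]
force: [-0.7, -3.3, 7.1]
finger_gap: 0.22
t 8.8833 tcp [0.5292 0.2199 0.1653] F [-0.72 -3.26  7.07]
shift cm [-0.01  0.42 -2.39] rot [0.2028 0.0023 0.0006]
```

View pics/s6.png

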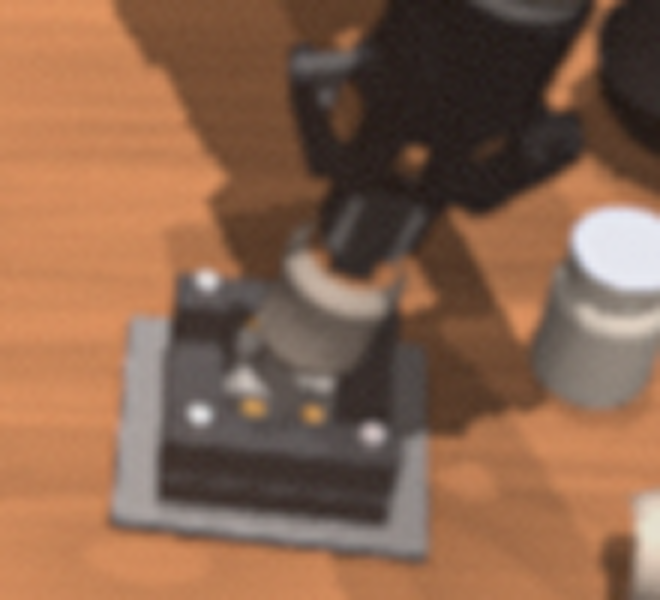

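Tilting works as expected at low force, with the block down. I'll return through upright to the other side, easing up 1 mm.

```bash
python3 -m handwheel '[0,0.04,-1.16,0.1,0,0,1, 0,0.18,-2.31,0.2,0,0,1, 0,0.46,-3.45,0.3,0,0,1, 0,0.82,-4.52,0.4,0,0,1, 0,0.82,-4.52,0.4,0,0,1, 0,0.5,-3.45,0.3,0,0,1, 0,0.13,-2.31,0.2,0,0,1, 0,0.13,-2.31,0.2,0,0,1]'
python3 -c "
from h import *
tip(83.8,[0.5265,0.1958,0.166])"
```

```text
t: 9.6
tcp_pos: [0.5264, 0.1978, 0.1676]
tool_rot: [0.71, -0.035, 0.036, -0.702]
force: [0.6, -9.3, 2.4]
finger_gap: 0.218
t 9.6 tcp [0.5264 0.1978 0.1676] F [ 0.61 -9.27  2.45]
shift cm [ 0.03  0.16 -0.2 ] rot [0.0107 0.0081 0.0009]
```

```bash
python3 -m handwheel '[0,0.06,1.4,-0.12,0,0,1, 0,0.23,2.55,-0.22,0,0,1, 0,0.23,2.55,-0.22,0,0,1, 0,-0.04,1.17,-0.1,0,0,1, 0,-0.12,0,0,0,0,1, 0,-0.06,-1.4,0.12,0,0,1, 0,0.11,-2.55,0.22,0,0,1, 0,0.1,-2.55,0.22,0,0,1, 0,-0.14,-1.17,0.1,0,0,1, 0,-0.2,0,0,0,0,1]'
python3 -c "
from h import *
tip(83.8,[0.5265,0.1958,0.166])"
```

```text
t: 10.43
tcp_pos: [0.5267, 0.1956, 0.1695]
tool_rot: [0.707, -0.041, 0.041, -0.705]
force: [-1.2, -0.0, -16.4]
finger_gap: 0.224
t 10.4333 tcp [0.5267 0.1956 0.1695] F [ -1.24  -0.03 -16.36]
shift cm [-0.03  0.35  0.01] rot [ 0.0029 -0.0078 -0.0003]
```

```bash
python3 -m handwheel '[0,0.08,1.4,-0.12,0,0,1, 0,0.26,2.6,-0.22,0,0,1, 0,0.25,2.6,-0.22,0,0,1, 0,0,1.17,-0.1,0,0,1, 0,-0.08,0,0,0,0,1, 0,-0.02,-1.4,0.12,0,0,1, 0,0.15,-2.6,0.22,0,0,1, 0,0.14,-2.6,0.22,0,0,1, 0,-0.09,-1.17,0.1,0,0,1, 0,-0.15,0,0,0,0,1]'
python3 -c "
from h import *
from station import manip
tip(83.8,[0.5265,0.1958,0.166])
s=manip.snapshot('scene');np.savez('s7.npz',**s);cv2.imwrite('pics/s7.png',cv2.resize(s['frame'][170:270,310:420,::-1],None,fx=6,fy=6,interpolation=cv2.INTER_CUBIC))"
```

```text
t: 11.27
tcp_pos: [0.5268, 0.1958, 0.1713]
tool_rot: [0.707, -0.041, 0.041, -0.705]
force: [-1.3, 0.5, -17.5]
finger_gap: 0.22
t 11.2667 tcp [0.5268 0.1958 0.1713] F [ -1.32   0.54 -17.54]
shift cm [-0.03  0.53 -0.  ] rot [ 0.0033 -0.0081  0.0002]
```

View pics/s7.png

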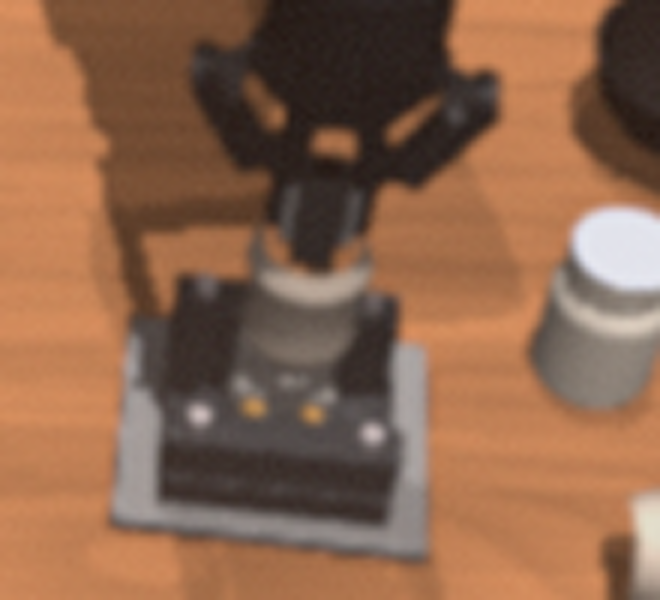

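The block edge (280,515) and the screws sit where they did before, so the block is down. TCP has risen 4 mm with a steady 17 N pull. Continuing at 2 mm per cycle.

```bash
python3 -m handwheel '[0,0.06,1.45,-0.12,0,0,1, 0,0.23,2.65,-0.22,0,0,1, 0,0.23,2.65,-0.22,0,0,1, 0,-0.04,1.2,-0.1,0,0,1, 0,-0.12,0,0,0,0,1, 0,-0.06,-1.45,0.12,0,0,1, 0,0.11,-2.65,0.22,0,0,1, 0,0.1,-2.65,0.22,0,0,1, 0,-0.14,-1.2,0.1,0,0,1, 0,-0.2,0,0,0,0,1]'
python3 -c "
from h import *
tip(83.8,[0.5265,0.1958,0.166])"
python3 -m handwheel '[0,0.06,1.45,-0.12,0,0,1, 0,0.23,2.65,-0.22,0,0,1, 0,0.23,2.65,-0.22,0,0,1, 0,-0.04,1.2,-0.1,0,0,1, 0,-0.12,0,0,0,0,1, 0,-0.06,-1.45,0.12,0,0,1, 0,0.11,-2.65,0.22,0,0,1, 0,0.1,-2.65,0.22,0,0,1, 0,-0.14,-1.2,0.1,0,0,1, 0,-0.2,0,0,0,0,1]'
python3 -c "
from h import *
from station import manip
tip(83.8,[0.5265,0.1958,0.166])
s=manip.snapshot('scene');np.savez('s8.npz',**s);cv2.imwrite('pics/s8.png',cv2.resize(s['frame'][170:270,310:420,::-1],None,fx=6,fy=6,interpolation=cv2.INTER_CUBIC))"
```

```text
t: 12.15
tcp_pos: [0.5266, 0.1956, 0.1732]
tool_rot: [0.706, -0.041, 0.041, -0.706]
force: [-1.0, 0.8, -15.9]
finger_gap: 0.222
t 12.15 tcp [0.5266 0.1956 0.1732] F [ -1.03   0.79 -15.88]
shift cm [-0.01  0.72  0.02] rot [ 0.001  -0.0074 -0.0001]
t: 12.98
tcp_pos: [0.5266, 0.1956, 0.1756]
tool_rot: [0.706, -0.041, 0.041, -0.705]
force: [-1.7, 1.0, -16.0]
finger_gap: 0.222
t 12.9833 tcp [0.5266 0.1956 0.1756] F [ -1.71   1.04 -15.99]
shift cm [-0.01  0.96  0.02] rot [ 0.0015 -0.0082  0.0003]
```

View pics/s8.png

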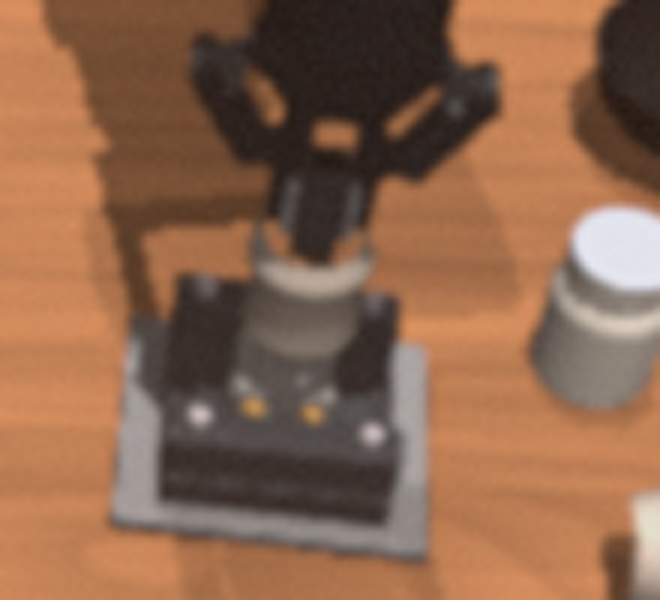

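The block is unchanged and the model's rim is higher, having risen about 8 mm. Continuing.

```bash
python3 -m handwheel '[0,0.06,1.5,-0.12,0,0,1, 0,0.24,2.75,-0.22,0,0,1, 0,0.23,2.75,-0.22,0,0,1, 0,-0.04,1.25,-0.1,0,0,1, 0,-0.12,0,0,0,0,1, 0,-0.06,-1.5,0.12,0,0,1, 0,0.12,-2.75,0.22,0,0,1, 0,0.1,-2.75,0.22,0,0,1, 0,-0.14,-1.25,0.1,0,0,1, 0,-0.2,0,0,0,0,1]'
python3 -c "
from h import *
tip(83.8,[0.5265,0.1958,0.166])"
python3 -m handwheel '[0,0.06,1.5,-0.12,0,0,1, 0,0.24,2.75,-0.22,0,0,1, 0,0.23,2.75,-0.22,0,0,1, 0,-0.04,1.25,-0.1,0,0,1, 0,-0.12,0,0,0,0,1, 0,-0.06,-1.5,0.12,0,0,1, 0,0.12,-2.75,0.22,0,0,1, 0,0.1,-2.75,0.22,0,0,1, 0,-0.14,-1.25,0.1,0,0,1, 0,-0.2,0,0,0,0,1]'
python3 -c "
from h import *
from station import manip
tip(83.8,[0.5265,0.1958,0.166])
s=manip.snapshot('scene');np.savez('s9.npz',**s);cv2.imwrite('pics/s9.png',cv2.resize(s['frame'][170:270,310:420,::-1],None,fx=6,fy=6,interpolation=cv2.INTER_CUBIC))"
```

```text
t: 13.87
tcp_pos: [0.5266, 0.1952, 0.1777]
tool_rot: [0.706, -0.041, 0.041, -0.706]
force: [-1.7, -0.4, -15.6]
finger_gap: 0.224
t 13.8667 tcp [0.5266 0.1952 0.1777] F [ -1.66  -0.44 -15.6 ]
shift cm [-0.02  1.17  0.06] rot [ 0.0006 -0.0077  0.0003]
t: 14.7
tcp_pos: [0.5267, 0.1958, 0.1797]
tool_rot: [0.706, -0.041, 0.042, -0.706]
force: [-2.0, 1.2, -17.2]
finger_gap: 0.221
t 14.7 tcp [0.5267 0.1958 0.1797] F [ -1.95   1.17 -17.19]
shift cm [-0.02  1.37  0.  ] rot [ 0.0001 -0.0082  0.001 ]
```

View pics/s9.png

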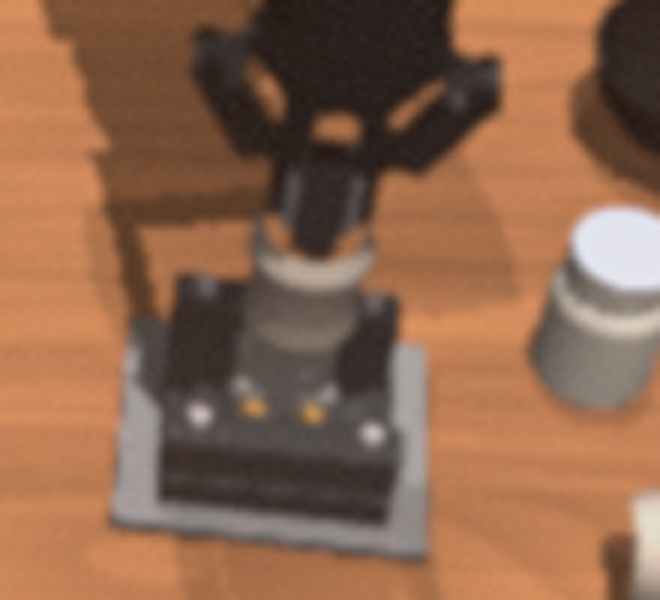

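Still on course: 12.3 mm risen and the block down. Two more cycles.

```bash
python3 -m handwheel '[0,0.06,1.55,-0.12,0,0,1, 0,0.24,2.8,-0.22,0,0,1, 0,0.23,2.8,-0.22,0,0,1, 0,-0.04,1.3,-0.1,0,0,1, 0,-0.12,0,0,0,0,1, 0,-0.06,-1.55,0.12,0,0,1, 0,0.12,-2.8,0.22,0,0,1, 0,0.1,-2.8,0.22,0,0,1, 0,-0.14,-1.3,0.1,0,0,1, 0,-0.2,0,0,0,0,1]'
python3 -c "
from h import *
tip(83.8,[0.5265,0.1958,0.166])"
python3 -m handwheel '[0,0.06,1.55,-0.12,0,0,1, 0,0.24,2.8,-0.22,0,0,1, 0,0.23,2.8,-0.22,0,0,1, 0,-0.04,1.3,-0.1,0,0,1, 0,-0.12,0,0,0,0,1, 0,-0.06,-1.55,0.12,0,0,1, 0,0.12,-2.8,0.22,0,0,1, 0,0.1,-2.8,0.22,0,0,1, 0,-0.14,-1.3,0.1,0,0,1, 0,-0.2,0,0,0,0,1]'
python3 -c "
from h import *
from station import manip
tip(83.8,[0.5265,0.1958,0.166])
s=manip.snapshot('scene');np.savez('s10.npz',**s);cv2.imwrite('pics/s10.png',cv2.resize(s['frame'][170:270,310:420,::-1],None,fx=6,fy=6,interpolation=cv2.INTER_CUBIC))"
```

```text
t: 15.58
tcp_pos: [0.5267, 0.1954, 0.1817]
tool_rot: [-0.706, 0.041, -0.042, 0.706]
force: [-2.2, 1.1, -17.2]
finger_gap: 0.223
t 15.5833 tcp [0.5267 0.1954 0.1817] F [ -2.22   1.12 -17.19]
shift cm [-0.03  1.57  0.03] rot [-0.0011 -0.0087  0.0011]
t: 16.42
tcp_pos: [0.5274, 0.1958, 0.1843]
tool_rot: [-0.705, 0.041, -0.043, 0.707]
force: [-1.8, 0.5, -4.9]
finger_gap: 0.216
t 16.4167 tcp [0.5274 0.1958 0.1843] F [-1.81  0.51 -4.86]
shift cm [-0.09  1.83 -0.01] rot [-0.0021 -0.0098  0.0029]
```

View pics/s10.png

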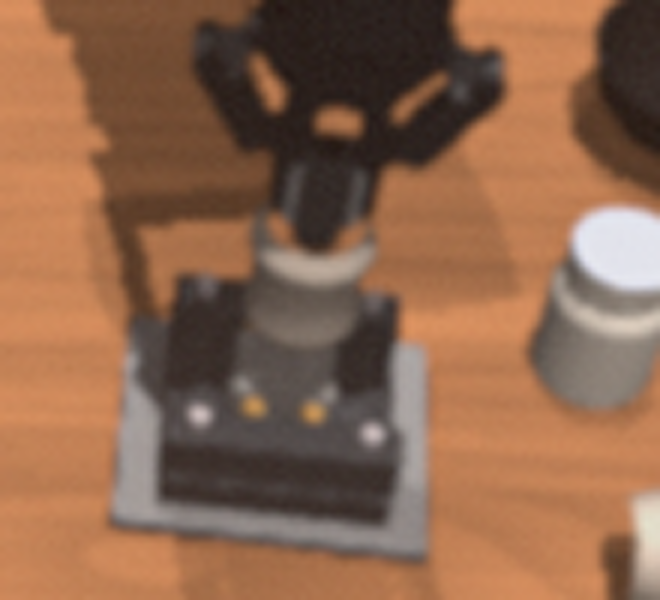

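The vertical force has dropped to the model's weight (4.9 N), so it is free. I'll lift straight up gently.

```bash
python3 -m handwheel '[0,-0.15,0,0,0,0,1, 0,-0.3,0,0,0,0,1, 0,-0.3,0,0,0,0,1]'
python3 -c "
from h import *
tip(83.8,[0.5265,0.1958,0.204])"
```

```text
t: 16.72
tcp_pos: [0.5269, 0.1965, 0.1869]
tool_rot: [-0.706, 0.038, -0.039, 0.707]
force: [-0.4, 0.8, -5.0]
finger_gap: 0.222
t 16.7167 tcp [0.5269 0.1965 0.1869] F [-0.36  0.76 -4.95]
shift cm [-0.03 -1.71 -0.08] rot [-0.0016 -0.0001  0.0021]
```

```bash
python3 -m handwheel '[0,-0.3,0,0,0,0,1, 0,-0.7,0,0,0,0,1, 0,-1.1,0,0,0,0,1, 0,-1.5,0,0,0,0,1, 0,-1.7,0,0,0,0,1, 0,-1.7,0,0,0,0,1, 0,-1.7,0,0,0,0,1, 0,-1.7,0,0,0,0,1, 0,-1.7,0,0,0,0,1, 0,-1.7,0,0,0,0,1]'
python3 -c "
from h import *
from station import manip
tip(83.8,[0.5265,0.1958,0.204])
print(manip.sense()['qd'].round(4))
for n in ['scene','wrist','top']:
  s=manip.snapshot(n);np.savez(n+'11.npz',**s)
  f=s['frame'][:,:,::-1]
  cv2.imwrite(f'pics/{n}11.png',cv2.resize(f[170:270,310:420],None,fx=6,fy=6,interpolation=cv2.INTER_CUBIC) if n=='scene' else f)
s=load('scene11.npz');cv2.imwrite('pics/sfull11.png',s['frame'][:,:,::-1])
W=cloud(s);p=W[195:230,212:245].reshape(-1,3);p=p[np.isfinite(p).all(1)];p=p[p[:,2]>.03]
for _ in range(3):
    q=p-p.mean(0);n=np.linalg.svd(q,full_matrices=False)[2][2];n*=np.sign(n[2]);p=p[abs(q@n)<.008]
print('cover',np.arccos(n[2]),p.mean(0))
# block top in front of model: compare with start
W0=cloud(load('scene0.npz'))
a=np.s_[241:248,340:372]
print('block z start/now',np.nanmedian(W0[a][...,2]),np.nanmedian(W[a][...,2]))
"
```

```text
t: 17.55
tcp_pos: [0.5264, 0.1972, 0.2031]
tool_rot: [0.706, -0.038, 0.038, -0.706]
force: [0.5, -0.7, -4.8]
finger_gap: 0.22
t 17.55 tcp [0.5264 0.1972 0.2031] F [ 0.52 -0.66 -4.76]
shift cm [ 0.02 -0.09 -0.14] rot [ 0.0001  0.0006 -0.0005]
[ 0.0002  0.0009 -0.0001 -0.0006 -0.0015 -0.0003]
cover 0.007392318210480241 [ 0.48156259 -0.18285819  0.06205839]
block z start/now 0.05997106771168585 0.060142352006795935
```

View pics/scene11.png

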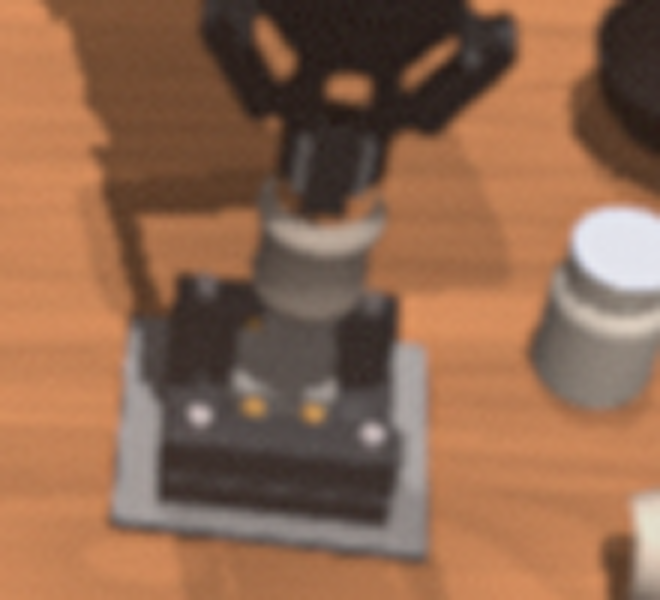

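View pics/wrist11.png

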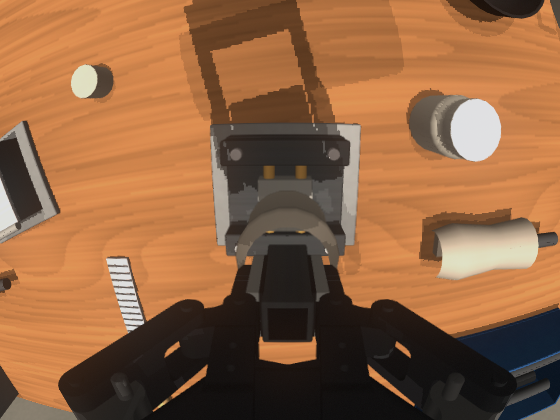

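View pics/sfull11.png

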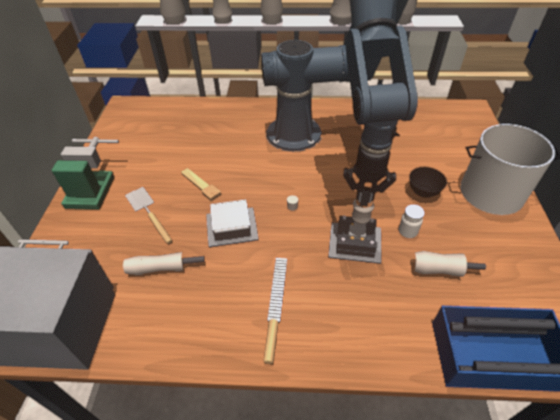

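```bash
python3 - <<'E'
from h import *
for f,box in [('wrist4.npz',(180,232,255,320)),('wrist11.npz',(190,345,230,345))]:
    s=load(f);K=s["camera_matrix"];R=cv2.Rodrigues(s["rvec"])[0];t=s["tvec"].reshape(3)
    d=s["depth"];v,u=np.mgrid[0:420,0:560]
    x=(u-K[0,2])/K[0,0];y=(v-K[1,2])/K[1,1];r=np.hypot(x,y)+1e-9
    W=(np.stack([x/r*np.tan(r),y/r*np.tan(r),np.ones_like(r)],-1)*d[...,None]-t)@R
    if f[5]=='4':
        w=W[206:225,278:297]; print("tube top",np.nanmedian(w[...,2]), "rim",np.nanmedian(W[176:186,280:295,2]))
    else:
        for a,b in [((306,338),(266,306)),((196,206),(275,300)),((208,224),(275,300))]: 
            w=W[a[0]:a[1],b[0]:b[1]];print(a,np.nanmedian(w.reshape(-1,3),0),np.nanpercentile(w[...,2],[10,90]))
        print((W[190:345:4,286,2]*1000).round())
E
```

```text
tube top 0.1934354352174612 rim 0.07917657481573681
(306, 338) [0.5250357  0.19703267 0.22984457] [0.22908637 0.23054558]
(196, 206) [0.50299976 0.19999284 0.14230086] [0.13578081 0.14871631]
(208, 224) [0.50139624 0.20020615 0.17515805] [0.17079394 0.17872941]
[ 60. 132. 140. 145. 153. 172. 175. 176. 179. 181. 116.  60.  60.  60.
 178. 182. 188. 192. 197. 200. 204. 206. 212. 215. 218. 220. 223. 226.
 229. 229. 229. 230. 230. 330. 229. 230. 230. 230. 228.]
```

The tube top rose 36 mm, from 0.193 to 0.230, matching the TCP, so nothing slipped in the grip. The tang is about 18 mm above the jaws, the block is down at 60 mm and the cover is at 0.007 rad. Handing in.

```bash
python3 -c "
from station import manip
print(manip.sign_off()); s=manip.sense(); print(s['t'],s['tcp_pos'],s['force'])"
```

```text
the job is handed in; nothing more can be done
None
the job is handed in; nothing more can be done
```

The job is handed in. The spare holder's cover is shut, and the model is free and held upright above the jaws. `sign_off` gives no verdict, so the results below are my own last checks.

**What I did:**
- I pressed the cover down with the closed fingertips until it stopped rigidly at its shut height of 60 mm. The peak reading was 42 N, on the fingertips and not the gripper body.
- I gripped the tube at about z = 126 mm with 100 N. I then rocked it about ±0.2 rad along the slot for eight cycles, easing up about 2 mm each time.
- The upward pull read 16–17 N at the end of most cycles. It dropped to the model's weight after the last one, and I lifted the model straight up from there.

**Last checks before handing in (t = 17.6 s of 64 s):**

| Check | Reading |
|---|---|
| Tang above the jaw tops | about 18 mm |
| Tube top from the slot middle, seen from above | about 2 mm |
| Vertical force | 4.8 N, the model's weight only |
| Grip slip | none seen; tube top and gripper both rose about 36 mm |
| Jaw block top | 60 mm, same as at the start |
| Cover angle | about 0.007 rad from a plane fit |
| Other things on the bench | no movement seen in the pictures, not measured |

None of these checks failed or disagreed. After handing in, the station gave no further state, so I could not check the final one-second hold itself.

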